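# Hold a coating probe square on a marked profile

## Robot

A 6-joint arm with a two-finger parallel gripper is mounted at the origin on the work surface. World frame = base frame: x ahead of the robot, y to its left, z up, the work surface at z = 0. Lengths are in mm, angles in rad, forces in N, time in s.
With the tool pointing down it reaches from about 375 to 975 mm from the base axis. Payload 3.8 kg.
Tool frame: the origin (TCP) lies on the centre line of the jaws, within the pads' length; the fingertips stand 19 mm ahead of it and the grasp point (between the pads) is the TCP; z points along the fingers, y is the direction in which the jaws open and shut (so a half turn about z gives the same grasp; the last joint's range is limited). The gripper opens to 85 mm and grips with 20 to 120 N. Pads are 22 mm wide; open, the fingers measure 114 mm over their backs; the gripper's body (76 mm by 85 mm) begins 54 mm behind the grasp point. The pads swing forward as they close: fully open they stand 13 mm farther back than shut.
Start: joints at [-1.291, 0.264, 1.604, -0, 1.274, -0.037], TCP at [210.275, -641.407, 250.28] pointing down, gripper open.
Joint ranges: [-2.63, 2.63], [-0.94, 2.18], [0.31, 2.57], [-1.31, 4.45], [0, 2.66], [-2.55, 2.55]. Speed limits (rad/s): [2.57, 2.57, 3.14, 3.14, 3.14, 3.14].

## Interface

Orientations are given as a unit quaternion [w, x, y, z].
In Python, from station import reach, move_linear, move_joints, move_gripper, pause, inverse_kinematics, read_state, snapshot, camera_info, IKError, finish_job gives the robot as it stands. Calls block until the motion is done:
- reach(position, orientation): joint-space move of the TCP to a pose.
- move_linear(position, orientation=None, feed=150): straight line of the TCP; orientation=None keeps the orientation; feed is the mean speed in mm/s.
- move_joints(angles): joint-space move.
- move_gripper(opening, grasp_force=None): opening from 0.0 (shut) to 1.0 (fully open); grasp_force is the grip in N (None keeps the last); returns when the fingers have stopped.
- pause(seconds).
- inverse_kinematics(position, orientation): joint angles nearest the present ones, or None.
- read_state(): the state.
- snapshot(name): name is "side" or "top" or "wrist"; returns the picture (400x640x3 uint8, red, green, blue); there is no depth.
- camera_info(name): a dict with "intrinsics" (3x3 intrinsics, pixels), "view" (4x4, takes a point from world to camera coordinates). Camera axes: x right, y down, z forward; pixel columns grow to the right and rows downward; lengths in mm; the calibration is good to about 2 mm. A picture is of the moment at which its call begins: read the wrist's pose just before it. camera_info takes no time and is no camera call; for the wrist camera it gives the pose at the moment of the call.
A pose or a line that the arm cannot do raises IKError and nothing moves.
- finish_job(): hands the job in, once; it reports no verdict.
The state is a dict: "time_s": time; "joint_positions": joint angles; "qd": joint speeds; "joint_efforts": joint torques, N m; "ee_pos": TCP position; "tcp_rot": TCP orientation; "force": force on the tool from outside, world axes, zero at the start; "wrist_torque": the same for the moment, N m; "opening": opening from 0.0 (shut) to 1.0 (fully open).
Only numpy, scipy, OpenCV 4.12 (cv2) and the standard library are available. Lean on these libraries where they do the work, as an engineer would, in place of code of your own. Each camera call takes 0.05 s, during which the arm holds its last target.

## Task

Take the square-bodied coating-thickness probe out of the instrument rack and set its spring nose inside the ring drawn on the clamped aluminium profile, square to the sloping face and pressed lightly, so that the nose is about half-way in. Finish while still holding the probe there, steady, with nothing but your grip and the profile carrying it; do not press hard, do not shift the tilted stage, and leave the other instruments and bench things where they are.

Things in the scene. Friction and masses are not known exactly. Their poses are not given: they have to be found in the camera images.
- probe_grip (a point): Centre of the probe's black square grip, 24 x 24 x 60 mm along its z (z from nose to cap, x and y square to the sides). Above: steel cap 18 mm across, 10 high. Below: collar 38 mm across, 6 thick, its underside (36 mm below here) resting on the rack top; then a barrel 18 mm across, 30 long, down in the well. Unpressed nose tip 80 mm below here. Mass 0.13-0.21 kg. Lift 45 mm to clear the well.
- nose_tip (a point): Tip of the probe's round-ended steel nose, 10 mm across, on the probe's axis, 14 mm below the barrel's end when not pressed. Its axes are those of the probe (z from nose to cap).
- nose (a joint): How far the spring nose is pushed into the barrel: 0 = fully out, 0.012 m = fully in. The spring resists with 1.25 N at the start of travel, rising by 0.5 N per mm, to 7.25 N when fully in; about half-way in takes about 4 N.
- rack: Grey plastic rack block, fixed, 70 (x) x 250 (y) x 60 mm high, origin at the centre of its underside, z up. Three wells 22 mm across in a row along its y, 85 mm apart, the middle one at its centre. The probe and two other instruments stand in them, in any order.
- mark (a point): Centre of the ring drawn in dark line (20 mm inside, 23 mm outside) on the upper face of the clamped profile; this is the marked spot. z points out of the face (square to it), y runs along the profile; the z axis leans towards the robot side by the stage's tilt.
- profile: Hollow aluminium profile 60 (x) x 120 (y) x 25 mm, clamped on the tilting stage by two straps 12 mm wide, 48 mm either side of its middle, bolt heads up to 11 mm above the face. Its upper face is 39 mm from this origin along z; the ring's centre is at x = 8, y = -12 mm. Two black dots 8 mm across on the face are drilled holes, not the mark.
- stage: Grey steel base of the tilting stage, fixed, 150 (x) x 200 (y) x 12 mm, origin at the centre of its underside, with two upright cheeks 88 mm high at y = +-90 mm. The tilt axis runs along its y, 70 mm above the origin.
- stage_tilt (a joint): Tilt of the stage about its y axis, in rad: 0 = profile face level, positive = face leaning towards the stage's -x (towards the robot). Stiff: it keeps its setting (friction 8 N m).
- carriage (a joint): Shift of the profile and its straps along the stage's y, in m, from the middle. Stiff: it keeps its setting (friction 60 N).
- plug_gauge_mid (a point): Middle of a plug gauge, not to be disturbed: round steel handle 25 mm across, top 52 mm above the rack top, in one well of the rack.
- deburrer_mid (a point): Middle of a deburring tool, not to be disturbed: round bulging black handle up to 28 mm across, top 60 mm above the rack top, in one well of the rack.
- offcut_mid (a point): Middle of a loose aluminium tube offcut 40 x 70 x 40 mm high on the bench, not to be disturbed.
- collar_mid (a point): Middle of a loose steel ring 48 mm across, 20 mm high on the bench, not to be disturbed.
- caliper_mid (a point): Middle of a loose caliper lying on the bench, about 200 mm long and 14 mm high, not to be disturbed.
- oil_can_mid (a point): Middle of a loose closed can 60 mm across, 110 mm high on the bench, not to be disturbed.
- driver_grip (a point): Handle of a loose screwdriver lying on the bench, not to be disturbed.
Mind the look-alikes: they are no part of the job. What is shaped like the part that bears probe_grip but green or purple is not meant.

How it is judged (in metres and radians):
On the way:
1. the probe is lifted out of its well, held in the gripper (z of nose_tip in the frame of rack above 0.065 m and contact force between the fingers and probe above 1 N and contact force between probe and rack below 0.1 N), for 0.1 s.
At the end, for the whole second after the job is handed in: Held in the fingers and still: nose tip within 6 mm of the ring's centre, probe within 0.13 rad of square to the face, nose pushed in 2 to 10.5 mm with 1.2 to 9 N on the profile, clear of the rack, the robot itself not touching the stage (distance between nose_tip and mark below 0.006 m and angle between the z axis of probe_grip and the z axis of mark, either way round below 0.13 rad and value of joint nose between 0.002 and 0.0105 m and contact force between probe and profile between 1.2 and 9 N and contact force between the fingers and probe above 1 N and contact force between probe and rack below 0.1 N and contact force between each of the arm, the fingers and stage below 0.5 N and linear speed of probe below 0.02 m/s); the arm keeps its last pose, push and grip.
It fails at once if the probe is pressed on the profile with more than 15 N (contact force between probe and profile above 15 N).
It fails at once if the stage setting or the profile is shifted by more than 4 mm (distance of mark from where it was at the start of the episode above 0.004 m).
It fails at once if another instrument in the rack is moved by more than 15 mm (distance of any of plug_gauge_mid, deburrer_mid from where it was at the start of the episode above 0.015 m).
It fails at once if a loose thing on the bench is moved by more than 20 mm (distance of any of offcut_mid, collar_mid, caliper_mid, oil_can_mid, driver_grip from where it was at the start of the episode above 0.02 m).
It also fails if it takes over 38 s, if anything falls off the work surface, if the arm or the gripper's body presses on something with over 40 N, if the wrist force passes 120 N, or if a joint passes its speed limit or range.

## Working session

There is one attempt and no reset: what is moved stays moved. The work goes in short steps, each a Python script; the robot and the scene stay as the last script left them, time stands still between calls to the robot, and variables do not carry over. Pictures are saved under pics/ and viewed, and the job is handed in when it is done.

```bash
ls; mkdir -p pics; python3 - <<'E'
from station import *
import cv2
for n in ["side","top","wrist"]:
    im=snapshot(n); cv2.imwrite(f"pics/{n}0.png",im[:,:,::-1])
    c=camera_info(n); print(n,c["intrinsics"],c["view"])
s=read_state();print(s)
E
```

```text
pics
side [[464.18066019   0.         319.20811422]
 [  0.         464.18066019 207.76571269]
 [  0.           0.           1.        ]] [[-9.37720037e-01 -3.46879948e-01 -1.88529461e-02  4.53418418e+02]
 [-2.03479368e-01  5.92431373e-01 -7.79500619e-01  2.31170283e+02]
 [ 2.81562211e-01 -7.27117164e-01 -6.26117681e-01  9.34940981e+02]
 [ 0.00000000e+00  0.00000000e+00  0.00000000e+00  1.00000000e+00]]
top [[483.88475858   0.         321.14459206]
 [  0.         483.88475858 200.89797894]
 [  0.           0.           1.        ]] [[-2.58890316e-02 -9.99659425e-01  3.28527185e-03 -7.76843039e+01]
 [-9.97478424e-01  2.56150334e-02 -6.61865835e-02  5.11525272e+02]
 [ 6.60798897e-02 -4.99049434e-03 -9.97801856e-01  1.57121487e+03]
 [ 0.00000000e+00  0.00000000e+00  0.00000000e+00  1.00000000e+00]]
wrist [[347.14579326   0.         319.90949615]
 [  0.         347.14579326 189.65290022]
 [  0.           0.           1.        ]] [[ 3.10559819e-01 -9.50553406e-01 -9.05928534e-04 -6.74090481e+02]
 [-9.15333639e-01 -2.99309757e-01  2.69403040e-01 -3.33229914e+01]
 [-2.56353131e-01 -8.28365324e-02 -9.63027093e-01  3.77765939e+02]
 [ 0.00000000e+00  0.00000000e+00  0.00000000e+00  1.00000000e+00]]
{'time_s': 0.15, 'joint_positions': array([-1.29092499e+00,  2.64596399e-01,  1.60510675e+00, -3.57009079e-05,
        1.27369687e+00, -3.68867596e-02]), 'qd': array([-0.0006215 , -0.00351456, -0.00353482,  0.0016429 ,  0.00059646,
       -0.00138825]), 'joint_efforts': array([ 5.37839769e-04, -5.15905523e+01, -3.67960131e+01, -1.05066651e-04,
        8.03188974e-03, -1.57870704e-05]), 'ee_pos': array([ 210.09684031, -640.88666364,  249.21192497]), 'tcp_rot': array([-8.94957611e-04,  9.87483004e-01,  1.57722861e-01, -1.26458995e-04]), 'force': array([-0.39064637,  0.25864389, -0.09290687]), 'wrist_torque': array([ 0.05230185,  0.00030397, -0.03262697]), 'opening': 1.0044631348136086}
```

View pics/side0.png

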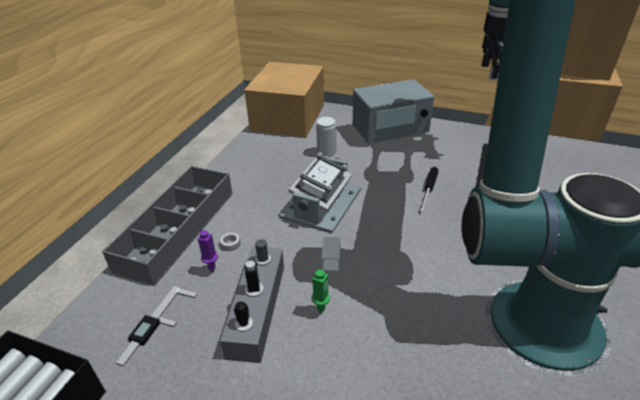

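View pics/top0.png

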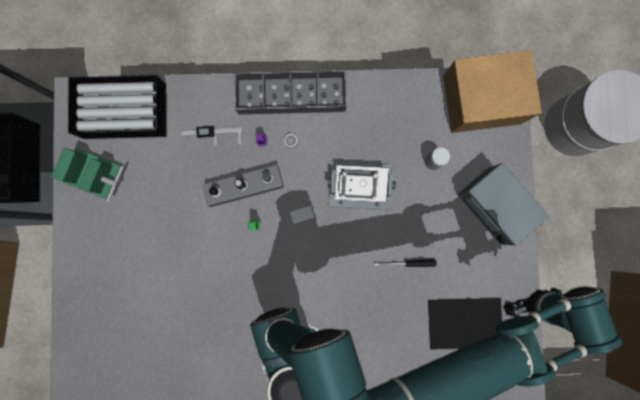

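View pics/wrist0.png

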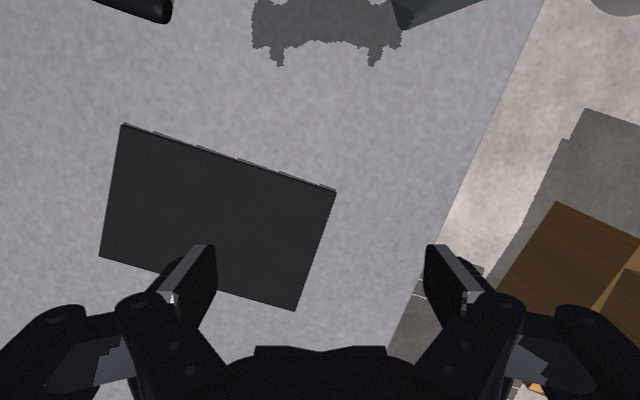

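```bash
python3 - <<'E'
import cv2,numpy as np
t=cv2.imread("pics/top0.png");s=cv2.imread("pics/side0.png")
cv2.imwrite("pics/c1.png",cv2.resize(t[150:240,190:300],None,fx=7,fy=6.6,interpolation=cv2.INTER_CUBIC))
cv2.imwrite("pics/c2.png",cv2.resize(s[225:365,190:340],None,fx=5,fy=4.2,interpolation=cv2.INTER_CUBIC))
cv2.imwrite("pics/c3.png",cv2.resize(t[150:220,315:405],None,fx=8,fy=8,interpolation=cv2.INTER_CUBIC))
cv2.imwrite("pics/c4.png",cv2.resize(s[145:235,270:370],None,fx=6,fy=6,interpolation=cv2.INTER_CUBIC))
E
```

```text
(no output)
```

View pics/c1.png

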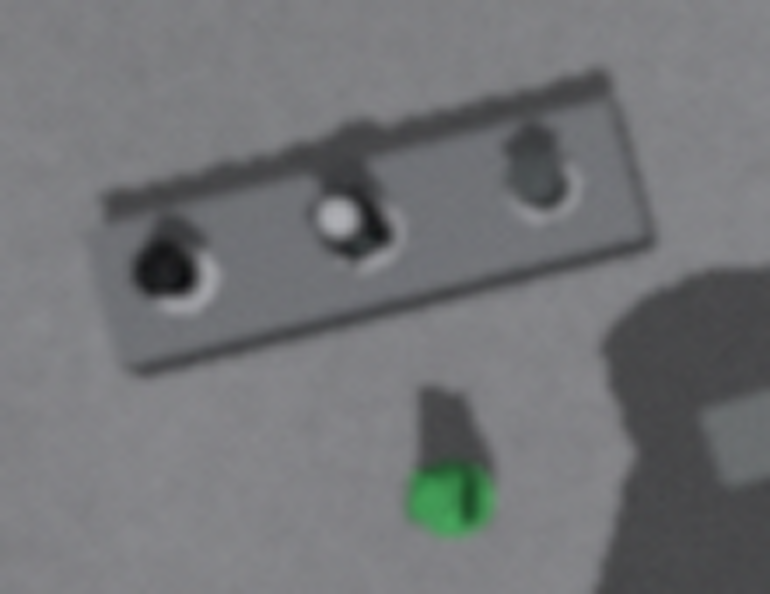

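View pics/c2.png

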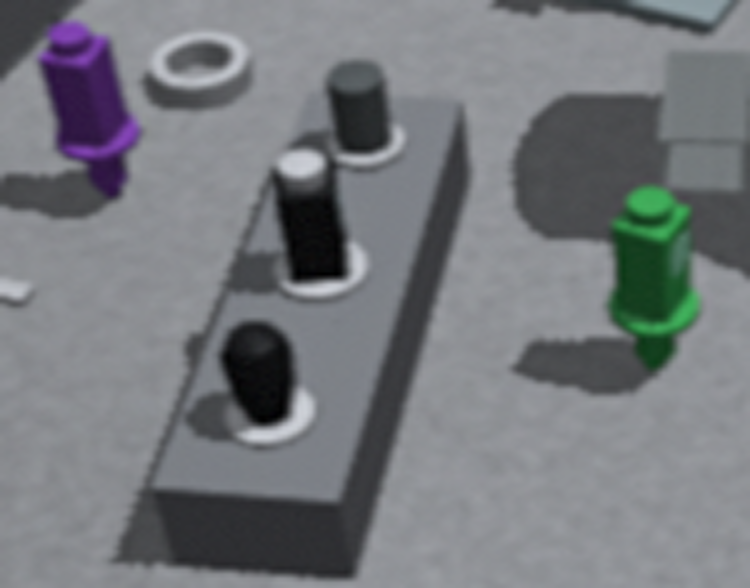

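View pics/c3.png

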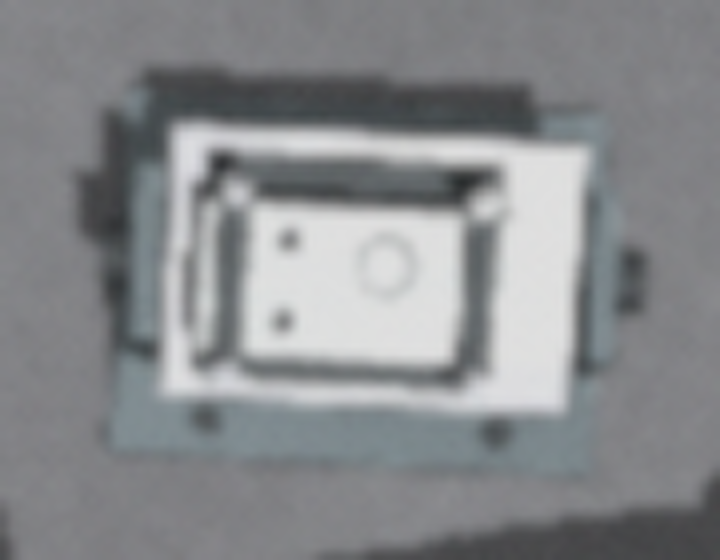

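View pics/c4.png

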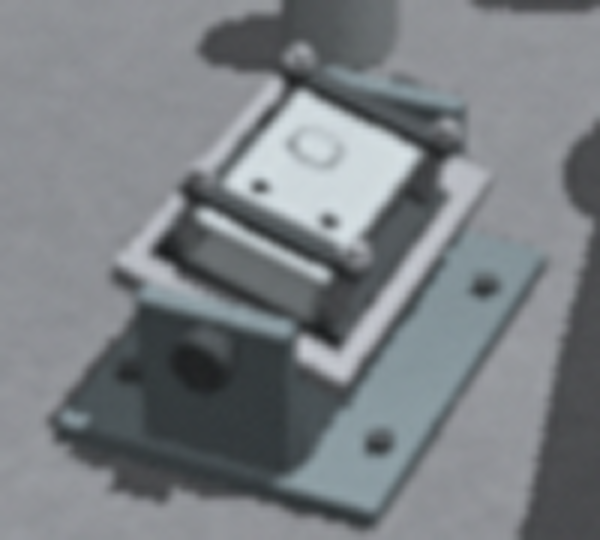

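```bash
cat > h.py <<'E'
from station import *
import numpy as np, cv2
from scipy.spatial.transform import Rotation as R
def P(ci): return np.array(ci["intrinsics"])@np.array(ci["view"])[:3]
def tri(obs):
    # obs list of (P,uv); linear multi-view
    A=[]
    for p,(u,v) in obs: A+=[u*p[2]-p[0],v*p[2]-p[1]]
    A=np.array(A); A/=np.linalg.norm(A[:,:3],axis=1)[:,None]
    x=np.linalg.lstsq(A[:,:3],-A[:,3],rcond=None)[0]
    return x,A@np.r_[x,1]
def onz(p,uv,z):
    A=np.array([uv[0]*p[2]-p[0],uv[1]*p[2]-p[1]])
    return np.r_[np.linalg.solve(A[:,:2],-A[:,3]-A[:,2]*z),z]
def proj(p,X): q=p@np.r_[X,1]; return q[:2]/q[2]
def quat(Rm): q=R.from_matrix(Rm).as_quat(); return [q[3],q[0],q[1],q[2]]
E
python3 - <<'E'
from h import *
T=P(camera_info("top"));S=P(camera_info("side"))
def ct(x,y,o,f): return (o[0]+(x+.5)/f[0]-.5,o[1]+(y+.5)/f[1]-.5)
c1=lambda x,y:ct(x,y,(190,150),(7,6.6));c2=lambda x,y:ct(x,y,(190,225),(5,4.2))
c3=lambda x,y:ct(x,y,(315,150),(8,8));c4=lambda x,y:ct(x,y,(270,145),(6,6))
for n,a,b in [("cap",c1(337,217),c2(303,162)),("ring",c3(386,266),c4(316,148)),("h1",c3(289,239),c4(261,187)),("h2",c3(283,321),c4(331,220))]:
    x,r=tri([(T,a),(S,b)]);print(n,x,r)
# rack corners at z60
for p in [(95,237),(605,98),(655,240),(137,372)]: print("rack top",onz(T,c1(*p),60))
for p in [(310,97),(462,103),(340,498),(157,490)]: print("rack side",onz(S,c2(*p),60))
for p in [(115,450),(590,470),(605,110)]: print("stage top",onz(T,c3(*p),12))
ci=camera_info("wrist");V=np.array(ci["view"]);st=read_state();q=st["tcp_rot"]
Rt=R.from_quat([q[1],q[2],q[3],q[0]]).as_matrix()
Rc=V[:3,:3].T;cc=-Rc@V[:3,3];print("cam in tool",Rt.T@(cc-st["ee_pos"]),Rt.T@Rc)
E
```

```text
cap [563.31156439 161.6056519  135.96714575] [-0.41468145 -0.87823595  0.97202711  0.07545545]
ring [ 555.49771945 -221.12572637  109.53296   ] [-0.20004097 -0.56755419  0.59994545  0.03869311]
h1 [ 566.50219129 -183.8185396   111.53922928] [-0.29638489 -0.80882147  0.85870731  0.0572204 ]
h2 [ 535.06776835 -181.14258601  103.7645143 ] [-0.39450539 -1.14138591  1.20465546  0.07804222]
rack top [565.57395362 285.29653928  60.        ]
rack top [627.47285796  51.13298129  60.        ]
rack top [557.57533976  29.66291068  60.        ]
rack top [499.57229259 266.82487858  60.        ]
rack side [623.33836706  53.08516134  60.        ]
rack side [557.33894361  34.97494958  60.        ]
rack side [499.86279572 273.66503818  60.        ]
rack side [564.5646004  292.33100749  60.        ]
stage top [ 492.82723012 -116.08843807   12.        ]
stage top [ 479.56693492 -311.21867149   12.        ]
stage top [ 628.51514664 -322.66191277   12.        ]
cam in tool [  69.00974225   -0.17115029 -122.95119067] [[-9.86528086e-04 -9.63018488e-01 -2.69433513e-01]
 [ 9.99999107e-01 -1.19294083e-03  6.02363321e-04]
 [-9.01505253e-04 -2.69432679e-01  9.63018805e-01]]
```

```bash
python3 - <<'E'
from h import *
import json
out={}
def look(n,pos,q,mv):
    mv(pos,q); pause(0.2); s=read_state(); ci=camera_info("wrist"); im=snapshot("wrist")
    cv2.imwrite(f"pics/{n}.png",im[:,:,::-1]); np.save(f"pics/{n}.npy",P(ci)); print(n,s["time_s"],s["ee_pos"],s["joint_positions"].round(2))
q=[0,1,0,0]
look("w1",[540,-260,250],q,reach)
look("w2",[540,-170,250],q,move_linear)
look("w3",[563,161,260],q,reach)
E
```

```text
w1 2.1833 [ 539.69673341 -260.81863643  249.95214929] [-0.49  0.12  1.77 -0.    1.25  1.08]
w2 3.1833 [ 539.99987281 -170.81893751  249.92218228] [-0.35  0.06  1.84 -0.    1.24  1.22]
w3 4.6917 [563.27106768 159.69919813 259.96594921] [ 0.23  0.09  1.79 -0.    1.26  1.81]
```

View pics/w1.png

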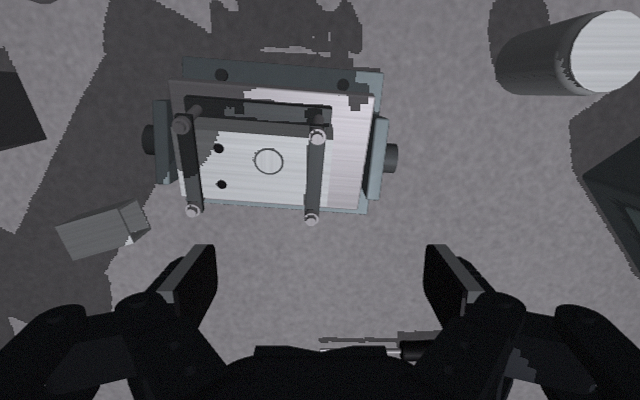

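View pics/w2.png

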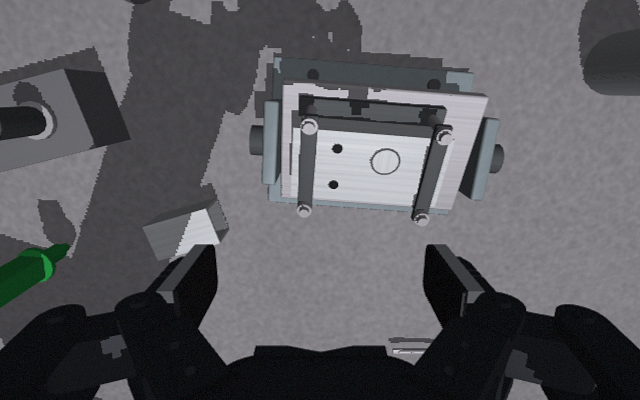

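View pics/w3.png

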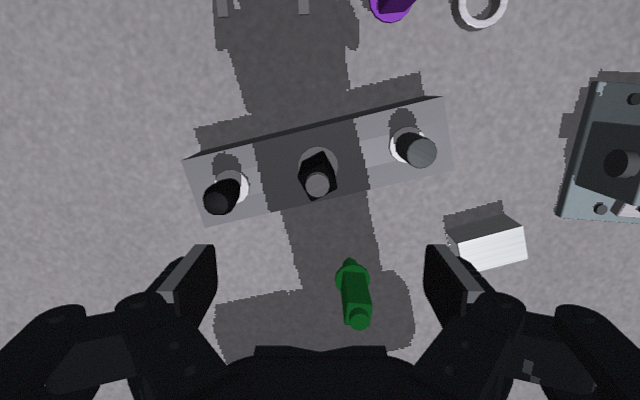

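```bash
python3 - <<'E'
import cv2,numpy as np
w=cv2.imread("pics/w3.png")[135:210,275:365]
g=np.clip((w.astype(float)/255)**0.45*255,0,255).astype(np.uint8)
cv2.imwrite("pics/d3.png",cv2.resize(g,None,fx=8,fy=8,interpolation=cv2.INTER_CUBIC))
a=cv2.imread("pics/w1.png")[90:225,155:395];b=cv2.imread("pics/w2.png")[75:230,255:505]
cv2.imwrite("pics/d1.png",cv2.resize(a,None,fx=3.2,fy=3.2,interpolation=cv2.INTER_CUBIC))
cv2.imwrite("pics/d2.png",cv2.resize(b,None,fx=3.2,fy=3.2,interpolation=cv2.INTER_CUBIC))
E
```

```text
(no output)
```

View pics/d3.png

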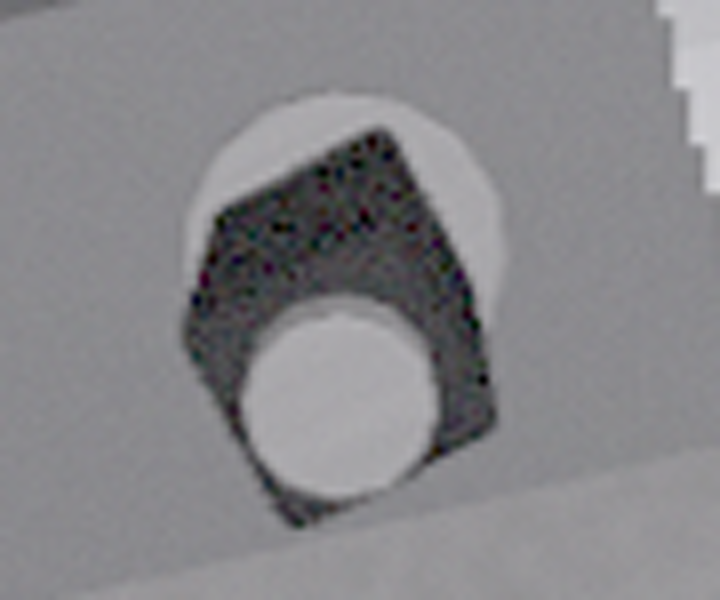

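View pics/d1.png

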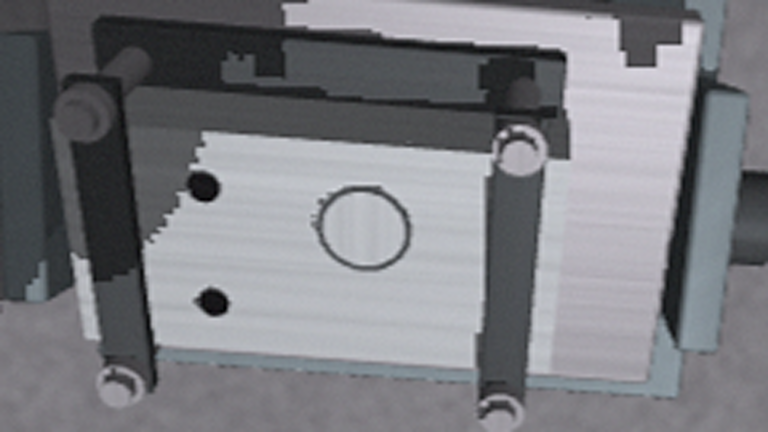

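View pics/d2.png

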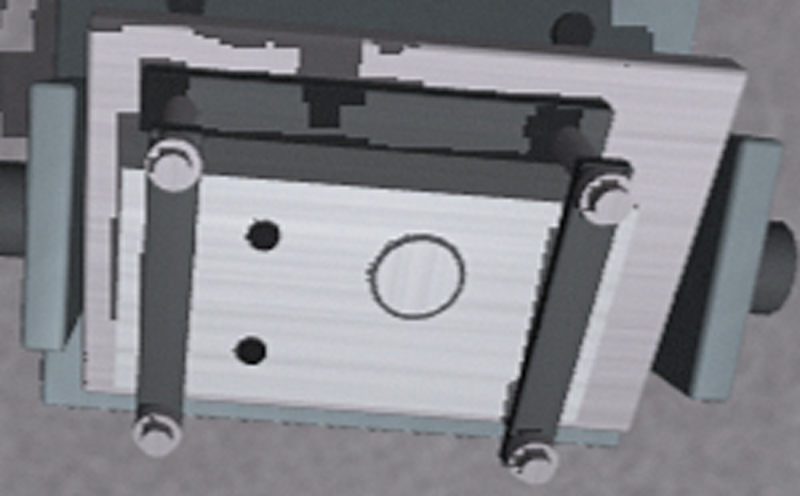

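```bash
cat > m.py <<'E'
from h import *
T=P(camera_info("top"));S=P(camera_info("side"));W1=np.load("pics/w1.npy");W2=np.load("pics/w2.npy");W3=np.load("pics/w3.npy")
ct=lambda o,f:(lambda x,y:np.array((o[0]+(x+.5)/f[0]-.5,o[1]+(y+.5)/f[1]-.5)))
d1=ct((155,90),(3.2,3.2));d2=ct((255,75),(3.2,3.2));d3=ct((275,135),(8,8))
c3=ct((315,150),(8,8));c4=ct((270,145),(6,6))
g1=cv2.imread("pics/w1.png",0);g2=cv2.imread("pics/w2.png",0)
def cen(g,uv,r,th,ellipse=False):
    u,v=np.round(uv).astype(int);c=g[v-r:v+r+1,u-r:u+r+1]
    m=np.clip(th-c.astype(float),0,None)
    if ellipse:
        ys,xs=np.nonzero(c<th);rr=np.hypot(xs-r,ys-r);k=(rr>8)&(rr<r-1)
        e=cv2.fitEllipse(np.stack([xs[k],ys[k]],1).astype(np.float32));print("ell",e[1]);return np.array(e[0])+[u-r,v-r]
    yy,xx=np.mgrid[-r:r+1,-r:r+1];m[np.hypot(xx,yy)>r]=0
    return np.array([u+(m*xx).sum()/m.sum(),v+(m*yy).sum()/m.sum()])
r1=cen(g1,d1(364,228),18,150,True);r2=cen(g2,d2(417,277),18,150,True)
h1=[cen(g1,d1(203,186),5,90),cen(g2,d2(263,235),5,90)];h2=[cen(g1,d1(213,302),5,90),cen(g2,d2(251,351),5,90)]
print(r1,d1(364,228),r2,d2(417,277));print(h1,h2)
X={}
for n,a,b,t,s in [("ring",r1,r2,(386,266),(316,148)),("h1",*h1,(289,239),(261,187)),("h2",*h2,(283,321),(331,220)),
  ("bfl",d1(83,110),d2(174,164),None,None),("bfr",d1(521,150),d2(607,199),None,None),("bnl",d1(120,387),d2(157,435),None,None),("bnr",d1(499,412),d2(532,462),None,None)]:
    x2,rr=tri([(W1,a),(W2,b)]);X[n]=x2;print(n,"wrist",x2.round(1),rr.round(2))
    if t:
        x4,rr=tri([(W1,a),(W2,b),(T,c3(*t)),(S,c4(*s))]);print("   all",x4.round(1),rr.round(2))
        x4,rr=tri([(T,c3(*t)),(S,c4(*s))]);print("   top/side",x4.round(1))
B=np.array([X[k] for k in("bfl","bfr","bnl","bnr")]);c=B.mean(0);u,s_,vt=np.linalg.svd(B-c);n=vt[2]*np.sign(vt[2][2]);print("n bolts",n,s_,"ring height below bolts",(X["ring"]-c)@n)
n2=np.cross(X["h2"]-X["h1"],X["ring"]-X["h1"]);n2/=np.linalg.norm(n2)*np.sign(n2[2]);print("n ring/holes",n2, (c-X["ring"])@n2)
print("tilt",np.arccos(n[2]),np.arccos(n2[2]),"strap dist",np.linalg.norm(B[0]-B[1]),np.linalg.norm(B[2]-B[3]),np.linalg.norm(B[0]-B[2]))
ydir=(B[0]-B[1]+B[2]-B[3]);ydir/=np.linalg.norm(ydir);print("ydir",ydir)
# probe
for p in [(338,405),(338,400)]: print("cap136",onz(W3,d3(*p),136))
L,Bo,Rr=[onz(W3,d3(*p),126) for p in((182,335),(297,527),(495,425))]
for a,b in((L,Bo),(Bo,Rr)):
    v=b-a;print("edge",np.linalg.norm(v),np.degrees(np.arctan2(v[1],v[0])))
print("ctr from diag",(L+Rr)/2)
a,b=[onz(W3,d3(*p),66) for p in((222,215),(380,130))];v=b-a;print("low edge",np.linalg.norm(v),np.degrees(np.arctan2(v[1],v[0])))
E
python3 m.py
```

```text
ell (24.71909523010254, 29.023900985717773)
ell (24.950246810913086, 28.462238311767578)
[268.01880264 160.85028076] [268.40625 160.90625] [385.00681496 161.16357994] [384.96875 161.21875]
[array([218.02549889, 148.00199557]), array([337.04100946, 148.32090622])] [array([221.30460544, 184.14516563]), array([333.14622501, 184.46612951])]
ring wrist [ 558.1 -220.7  109.8] [ 0.   -0.07 -0.    0.07]
   all [ 556.7 -221.2  108.6] [-0.65 -1.14 -0.12 -1.   -0.1   0.58  1.75 -0.52]
   top/side [ 555.5 -221.1  109.5]
h1 wrist [ 568.4 -183.6  111.6] [ 0.   -0.07 -0.    0.07]
   all [ 567.4 -183.8  111. ] [-0.42 -0.88 -0.13 -0.73 -0.22  0.07  1.73 -0.25]
   top/side [ 566.5 -183.8  111.5]
h2 wrist [ 537.8 -181.3  102.7] [ 0.   -0.09 -0.    0.09]
   all [ 536.5 -181.5  102.3] [-0.42 -1.23 -0.19 -1.06 -0.6   0.14  2.4  -0.68]
   top/side [ 535.1 -181.1  103.8]
bfl wrist [ 587.  -163.1  126.4] [ 0.01 -0.6  -0.01  0.6 ]
bfr wrist [ 578.6 -258.9  125.8] [ 0.   -0.05 -0.    0.05]
bnl wrist [ 517.2 -157.5  107.7] [ 0.    0.03  0.   -0.03]
bnr wrist [ 509.6 -252.9  106.7] [ 0.   -0.21 -0.    0.21]
n bolts [-0.26145851  0.01392352  0.96511428] [95.97447216 72.1187541   0.29663471] ring height below bolts -9.345626687394226
n ring/holes [-0.27715372  0.0310195   0.96032474] 9.685225176438873
tilt 0.26491681611417817 0.2826320115144272 strap dist 96.22572211804425 95.72397833377053 72.48113333161382
ydir [0.08361129 0.99646402 0.00828362]
cap136 [566.57886211 162.20650467 136.        ]
cap136 [567.05442375 162.20396043 136.        ]
edge 21.95796385790533 -150.68812070550592
edge 21.630278547519495 -61.915295534752204
ctr from diag [566.3704414  162.16638217 126.        ]
low edge 20.79954734714948 -61.71289817667837
```

```bash
python3 - <<'E'
from h import *
yaw=np.radians(118.7)
x=np.array([np.cos(yaw),np.sin(yaw),0]);z=np.array([0,0,-1.]);y=np.cross(z,x)
q=quat(np.stack([x,y,z],1));print(q)
reach([565.5,162,240],q);move_gripper(0.65);pause(.15)
s=read_state();ci=camera_info("wrist");im=snapshot("wrist")
print(s["time_s"],s["ee_pos"],s["joint_positions"].round(2),s["opening"],s["force"])
np.save("pics/w4.npy",P(ci));cv2.imwrite("pics/w4.png",im[:,:,::-1])
E
```

```text
[np.float64(0.0), np.float64(0.5097923609455183), np.float64(0.8602974768773847), np.float64(0.0)]
7.1 [565.51639935 161.98876611 240.00711555] [ 0.24  0.11  1.81 -0.    1.23 -0.26] 0.6506156737479819 [-0.50311513 -1.06725636  0.01458243]
```

View pics/w4.png

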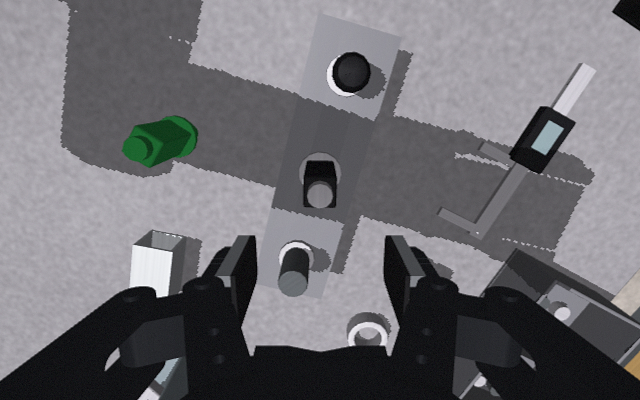

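```bash
python3 - <<'E'
from h import *
im=cv2.imread("pics/w4.png");W=np.load("pics/w4.npy")
w=im[145:215,285:355];g=((w/255.)**0.45*255).astype(np.uint8)
cv2.imwrite("pics/d4.png",cv2.resize(g,None,fx=8,fy=8,interpolation=cv2.INTER_CUBIC))
E
```

```text
(no output)
```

View pics/d4.png

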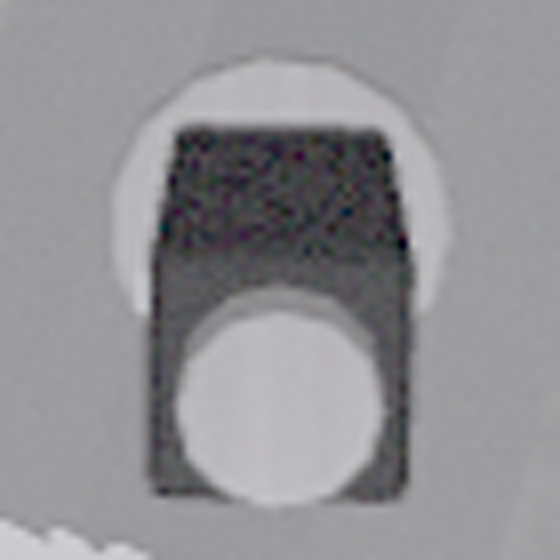

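```bash
python3 - <<'E'
from h import *
W=np.load("pics/w4.npy")
print(onz(W,(285+280.5/8-.5,145+408.5/8-.5),136), onz(W,(285+281.5/8-.5,145+130/8-.5),66),onz(W,(285+282/8-.5,145+215/8-.5),66))
a=onz(W,(285+152/8-.5,145+490/8-.5),126);b=onz(W,(285+410/8-.5,145+490/8-.5),126);v=b-a
print(np.linalg.norm(v),np.degrees(np.arctan2(v[1],v[0])))
E
```

```text
[565.68641915 162.54662826 136.        ] [560.6182688  171.86855453  66.        ] [565.18976849 163.60880019  66.        ]
23.16264389900326 28.647351056365952
```

```bash
python3 - <<'E'
from h import *
s=read_state();q=s["tcp_rot"]
q=[0,0.5097923609455183,0.8602974768773847,0]
move_linear([565.7,162.4,96],q,feed=110)
s=read_state();print(s["time_s"],s["ee_pos"],s["force"])
move_gripper(0.0,60)
s=read_state();print(s["time_s"],s["ee_pos"],s["force"],s["wrist_torque"],s["opening"])
move_linear([565.7,162.4,200],q,feed=110);pause(.15)
s=read_state();ci=camera_info("wrist");im=snapshot("wrist");sd=snapshot("side")
print(s["time_s"],s["ee_pos"],s["force"],s["wrist_torque"],s["opening"])
np.save("pics/w5.npy",P(ci));cv2.imwrite("pics/w5.png",im[:,:,::-1]);cv2.imwrite("pics/s5.png",sd[:,:,::-1])
cv2.imwrite("pics/s5c.png",cv2.resize(sd[120:330,170:370,::-1],None,fx=3.5,fy=2.8))
E
```

```text
8.6083 [566.46388796 162.58793114  96.94682143] [ 0.17914295 -0.10015898  0.0537247 ]
8.9917 [566.27751942 162.50864601  96.79850865] [-0.10602648 -0.02363244  3.33221792] [-0.06956495  0.08206628  0.03822195] 0.27628306891570886
10.2333 [565.04347115 162.23159719 198.81277602] [ 0.22638684  1.44727422 -1.51697224] [ 0.00599263  0.03527087 -0.01337722] 0.27078558966508626
```

View pics/w5.png

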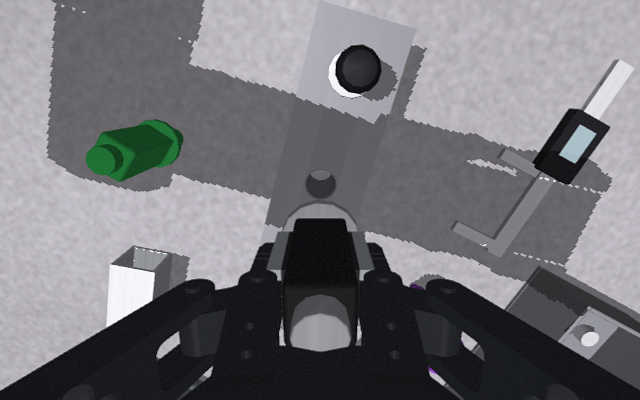

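View pics/s5c.png

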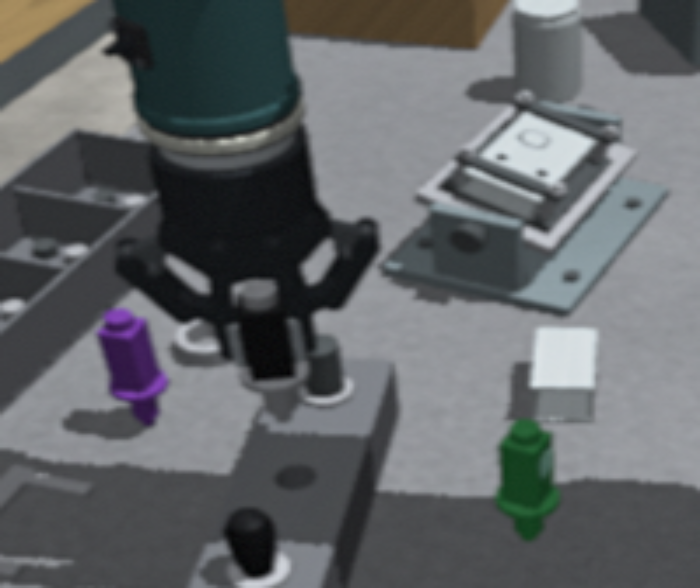

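```bash
python3 - <<'E'
from h import *
im=cv2.imread("pics/w5.png");W=np.load("pics/w5.npy")
w=im[190:360,250:390].copy();g=((w/255.)**0.4*255).astype(np.uint8)
cv2.imwrite("pics/d5.png",cv2.resize(g,None,fx=4,fy=3.5,interpolation=cv2.INTER_CUBIC))
q=[0,0.5097923609455183,0.8602974768773847,0];Rt=R.from_quat([q[1],q[2],q[3],q[0]]).as_matrix();t=np.array([565.04,162.23,198.8])
for n,p in [("lowL",(12,-12,30)),("lowR",(12,12,30)),("upL",(12,-12,-30)),("upR",(12,12,-30)),("collar far",(-19,0,30)),("collar near",(19,0,30)),("collL",(0,-19,30)),("captop near",(9,0,-40))]:
    u=proj(W,t+Rt@np.array(p)+0*Rt[:,2]);print(n,u.round(1),((u-[250,190]+.5)*[4,3.5]).round())
E
```

```text
lowL [292.9 217.1] [174.  97.]
lowR [344.2 217.1] [379.  97.]
upL [277.6 286. ] [112. 338.]
upR [357.2 286. ] [431. 338.]
collar far [318.7 276.5] [277. 304.]
collar near [318.5 202.9] [276.  47.]
collL [278.8 240.8] [117. 180.]
captop near [317.  315.1] [270. 439.]
```

View pics/d5.png

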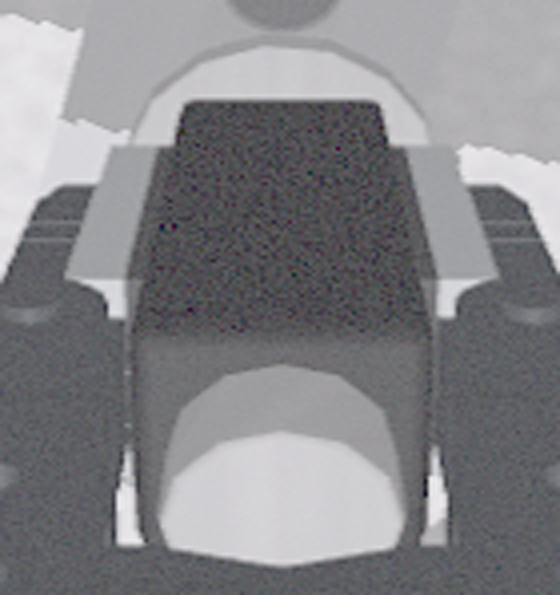

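```bash
cat > pl.py <<'E'
from h import *
ring=np.array([557.8,-220.3,109.8]);t=0.265
yd=np.array([.0836,.9965,0]);xd=np.array([.9965,-.0836,0])
n=np.cos(t)*np.array([0,0,1.])-np.sin(t)*xd
def pose(L,yawdeg=118.7,off=(0,0)):
    z=-n;a=np.radians(yawdeg);x=np.array([np.cos(a),np.sin(a),0]);x-=z*(x@z);x/=np.linalg.norm(x);y=np.cross(z,x)
    xf=np.cross(yd,n)
    return ring+n*L+off[0]*xf+off[1]*yd,quat(np.stack([x,y,z],1))
E
python3 - <<'E'
from pl import *
for yw in(118.7,90,60): print(yw,pose(140,yw)[0],inverse_kinematics(*pose(140,yw)),inverse_kinematics(*pose(74,yw)))
E
```

```text
118.7 [ 521.261038   -217.23461393  244.91295012] [-0.50092886 -0.09203436  2.02042602  0.12867981  0.973875   -1.04520081] [-0.48688686 -0.00220868  2.05830547  0.13774864  0.84560018 -1.05058538]
90 [ 521.261038   -217.23461393  244.91295012] [-0.50092886 -0.09203436  2.02042601  0.12867981  0.973875   -0.55761898] [-0.48688686 -0.00220868  2.05830547  0.13774864  0.84560018 -0.56300356]
60 [ 521.261038   -217.23461393  244.91295012] [-0.50092886 -0.09203436  2.02042601  0.12867982  0.973875   -0.05046393] [-0.48688687 -0.00220868  2.05830547  0.13774865  0.84560018 -0.0558485 ]
```

```bash
python3 - <<'E'
from pl import *
q=[0,0.5097923609455183,0.8602974768773847,0]
move_linear([565.7,162.4,240],q,feed=150)
reach(*pose(135,90));
p,qq=pose(90,90);move_linear(p,qq,feed=60);pause(.4)
s=read_state();ci=camera_info("wrist");im=snapshot("wrist");sd=snapshot("side")
print(s["time_s"],s["ee_pos"],p,s["tcp_rot"],qq,s["force"],s["wrist_torque"],s["opening"])
np.save("pics/w6.npy",P(ci));cv2.imwrite("pics/w6.png",im[:,:,::-1]);cv2.imwrite("pics/s6.png",sd[:,:,::-1])
cv2.imwrite("pics/s6c.png",cv2.resize(sd[90:240,250:400,::-1],None,fx=4,fy=4,interpolation=cv2.INTER_CUBIC))
cv2.imwrite("pics/w6c.png",cv2.resize(((im[100:240,240:400,::-1]/255.)**.5*255).astype(np.uint8),None,fx=4,fy=4,interpolation=cv2.INTER_CUBIC))
E
```

```text
13.475 [ 534.36678543 -218.40891412  196.92694334] [ 534.31066729 -218.32939467  196.65832508] [0.10099586 0.7019324  0.69984426 0.08549124] [np.float64(0.10077636430683178), np.float64(0.7019274221797288), np.float64(0.6998886514275658), np.float64(0.0854277120852521)] [ 0.03731721  0.2047191  -2.21869506] [ 0.05813271  0.24277007 -0.01659682] 0.27572565570233004
```

View pics/w6c.png

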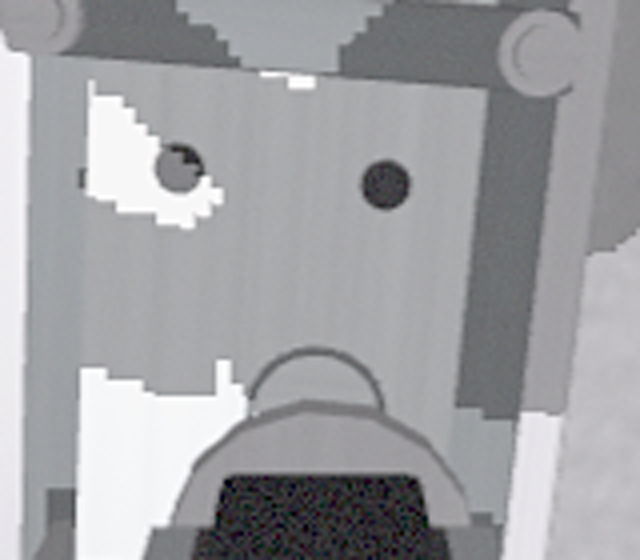

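View pics/s6c.png

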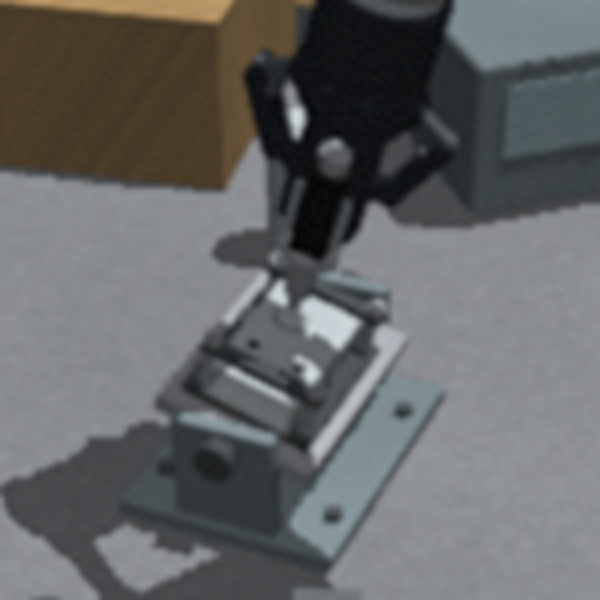

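```bash
python3 - <<'E'
from pl import *
W=np.load("pics/w6.npy");_,q=pose(90,90);Rt=R.from_quat([q[1],q[2],q[3],q[0]]).as_matrix()
f=lambda X:((proj(W,X)-[240,100]+.5)*4).round()
print("ring near outer",f(ring+11.5*Rt[:,0]),"L/R",f(ring-11.5*Rt[:,1]),f(ring+11.5*Rt[:,1]),"ctr",f(ring))
print("h1",f(np.array([568.4,-183.6+.5,111.6])),"h2",f(np.array([537.8,-181.3+.5,102.7])))
tt=np.array([534.37,-218.41,196.93]);g=lambda *p:f(tt+Rt@np.array(p))
print("collar near",g(19,0,30.5),g(19,0,36.5),"grip low",g(12,-12,30.5),g(12,12,30.5))
E
```

```text
ring near outer [318. 344.] L/R [246. 413.] [389. 413.] ctr [318. 413.]
h1 [387. 182.] h2 [180. 167.]
collar near [317. 415.] [318. 400.] grip low [215. 472.] [420. 472.]
```

```bash
python3 - <<'E'
from pl import *
f0=read_state()["force"]
for L,fd in((82,40),(79,20),(77,20),(75,20)):
    p,q=pose(L,90);move_linear(p,q,feed=fd);pause(.25);s=read_state()
    print(L,round(s["time_s"],2),((s["ee_pos"]-ring)@n).round(2),(s["ee_pos"]-p).round(2),"Fn",((s["force"]-f0)@n).round(2),(s["force"]-f0).round(2),s["wrist_torque"].round(3))
    if (s["force"]-f0)@n>4.5: break
E
```

```text
82 14.18 82.13 [ 0.1  -0.08  0.16] Fn -0.19 [ 0.43  0.89 -0.1 ] [ 0.007  0.248 -0.019]
79 14.72 79.28 [ 0.27 -0.18  0.37] Fn 2.05 [-0.32  0.16  2.03] [-0.033  0.052 -0.061]
77 15.22 77.14 [ 0.14 -0.11  0.19] Fn 2.36 [ 0.52 -0.24  2.59] [-0.059  0.011  0.02 ]
75 15.72 75.11 [ 0.15 -0.07  0.16] Fn 3.13 [ 0.35 -1.22  3.36] [-0.132 -0.022 -0.05 ]
```

```bash
python3 - <<'E'
from pl import *
p,q=pose(74.3,90);move_linear(p,q,feed=15);pause(.5)
f0=np.array([0.04,0.20,-2.22]);F=[]
for i in range(15): pause(.04);s=read_state();F.append((s["force"]-f0)@n)
print(s["time_s"],np.mean(F),np.std(F),((s["ee_pos"]-ring)@n),s["qd"].round(4),s["opening"],s["wrist_torque"])
ci=camera_info("wrist");im=snapshot("wrist");sd=snapshot("side")
np.save("pics/w7.npy",P(ci));cv2.imwrite("pics/w7.png",im[:,:,::-1]);cv2.imwrite("pics/s7.png",sd[:,:,::-1])
cv2.imwrite("pics/s7c.png",cv2.resize(sd[100:220,270:370,::-1],None,fx=5,fy=5,interpolation=cv2.INTER_CUBIC))
cv2.imwrite("pics/w7c.png",cv2.resize(((im[100:350,240:400,::-1]/255.)**.5*255).astype(np.uint8),None,fx=4,fy=2.4,interpolation=cv2.INTER_CUBIC))
cv2.imwrite("pics/w7d.png",cv2.resize(((im[150:230,270:370,::-1]/255.)**.5*255).astype(np.uint8),None,fx=7,fy=7,interpolation=cv2.INTER_CUBIC))
E
```

```text
17.1 4.842156368774692 0.4443215151961344 74.32768854564064 [ 0.0008 -0.0003  0.0005 -0.0012  0.0001  0.0015] 0.26828794192751976 [-0.20385731 -0.216534   -0.01863469]
```

View pics/w7d.png

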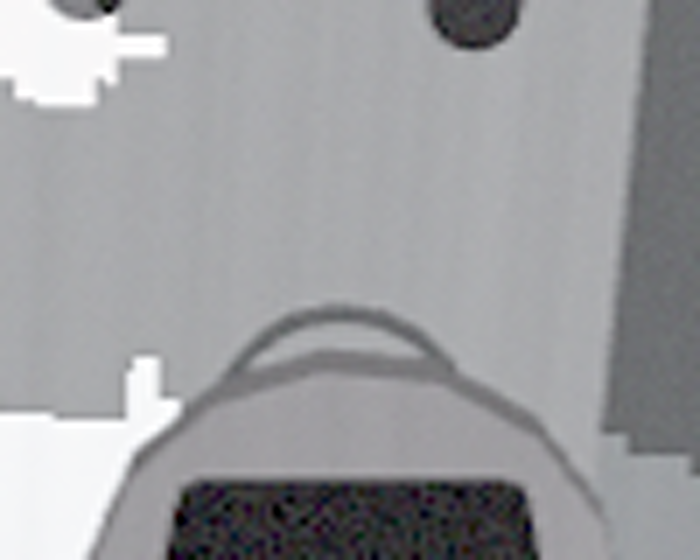

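View pics/s7c.png

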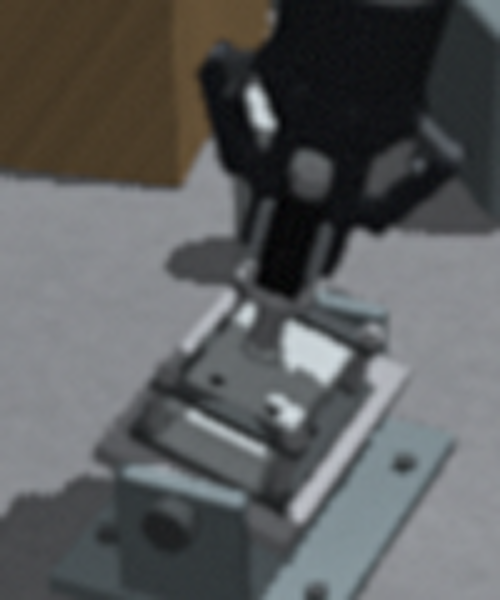

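View pics/w7c.png

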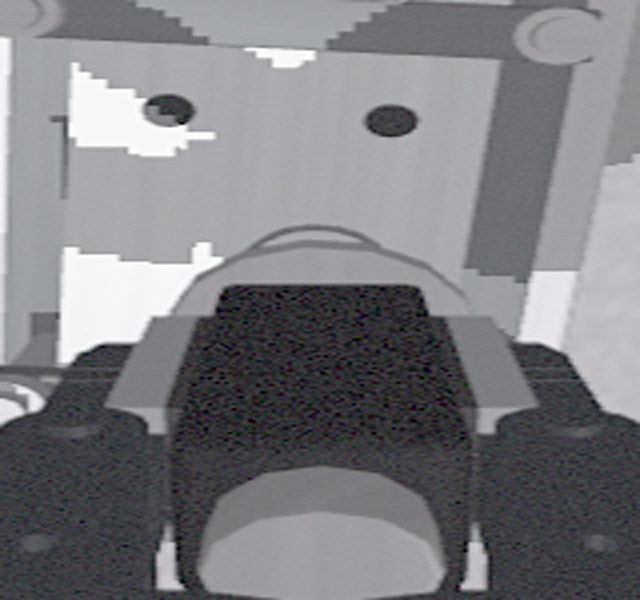

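```bash
python3 - <<'E'
from pl import *
W=np.load("pics/w7.npy");_,q=pose(90,90);Rt=R.from_quat([q[1],q[2],q[3],q[0]]).as_matrix()
u=proj(W,ring+11.5*Rt[:,0]);print("ring near outer pred",u,"obs",(318.1,193.3),"h1 pred",proj(W,np.array([568.4,-183.1,111.6])))
s=read_state();d=s["ee_pos"]-ring;print("lateral",(d-n*(d@n)).round(2),s["time_s"],s["force"])
if np.hypot(*(u-[318.1,193.3]))<3: finish_job();print("done")
E
```

```text
ring near outer pred [318.92334585 192.45532295] obs (318.1, 193.3) h1 pred [337.57487628 149.13618616]
lateral [ 0.12 -0.05  0.03] 17.2 [ 0.5472196  -0.67774091  2.90456765]
the job is handed in; nothing more can be done
done
```

I took the square probe from the rack's middle well, leaving the green and purple look-alikes alone. I set its nose in the ring, square to the face, and handed the job in at 17.2 s while still holding it there. The system reports no verdict.

Last checks before handing in:
- **Position:** the tool axis was about 0.1 mm off the measured ring centre. The ring's edge showed within about 1 px of where it was predicted, so neither the stage nor the profile appeared to have shifted.
- **Squareness:** the face tilt measured 0.265 rad from the strap bolts. The ring and holes gave 0.283 rad, and a rough figure from the fixed cameras gave 0.24 rad. The spread is small against the 0.13 rad limit.
- **Pressing:** the wrist force gave about 4.8 ± 0.4 N on the face. From the geometry the nose was about 6.4 mm in, which should take about 4.4 N. A reading on the way down was lower, 3.1 N where I expected about 4, so the force readings are only good to about 1 N.
- **Grip:** the probe had not slipped in the fingers between hovering and pressing, and the joints were still.

**Disagreement:** the fixed top and side cameras put things about 2.5–3 mm nearer the robot in x than the wrist camera did. I trusted the wrist camera because its probe position matched where the gripper actually took hold. The nose tip itself was hidden by the collar, so I checked its position only from the ring edge and the arm's pose.

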